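# Rack the cold chisels by length

## Robot

A 6-joint arm with a two-finger parallel gripper is mounted at the origin on the work surface. World frame = base frame: x ahead of the robot, y to its left, z up, the work surface at z = 0. Lengths are in mm, angles in degrees, forces in N, time in s.
With the tool pointing down it reaches from about 350 to 850 mm from the base axis. Payload 8.1 kg.
Tool frame: the origin (TCP) lies at the very end of the fingers, on their centre line; the grasp point (between the pads) lies 19 mm behind it; z points along the fingers, y is the line along which they close (so a half turn about z gives the same grasp; the last joint's range is limited). The gripper opens to 93 mm and grips with 3 to 60 N. Pads are 15 mm wide; open, the fingers measure 128 mm over their backs; the gripper's body (75 mm by 188 mm) begins 65 mm behind the grasp point.
Start: joints at [69.993, 7.471, 85.268, -0, 87.261, -4.893], TCP at [156.428, 579.254, 218.635] pointing down, gripper open.
Joint ranges: [-169.43, 169.43], [-51.17, 129.36], [1.28, 143.12], [-76.62, 256.62], [0, 156.53], [-152.29, 152.29]. Speed limits (degrees/s): [136.94, 136.94, 159.86, 180, 180, 180].

## Interface

Orientations are given as a 3x3 rotation matrix whose columns are the frame's x, y, z axes.
In Python, from station import ctrl, cams gives the robot as it stands. The module is installed in compiled form; this text tells all that it offers.
- The arm moves only by the shell command python3 -m creep 'ROWS'. ROWS is JSON, a list of rows, each an object of numbers: "x", "y", "z": the shift along the tool's x, y, z normalised to -1 to 1, where 1 is 0.5 m; "roll": the turn about the tool's z normalised to -1 to 1, where 1 is 360 degrees; "claw": the opening, from -1 (shut) to 1 (fully open), so that 0 is half open. In form: [{"x": .., "y": .., "z": .., "roll": .., "claw": ..}, ...]. A call has 1 to 10 rows; each row is the pose to reach, as a shift and turn from the pose commanded when the call began, along the tool's axes at that moment, turning the shorter way round; what a row does not reach only later rows make up. A row lasts 1/12 s, in which the tool goes at most 41.7 mm and 7.16 degrees, less where a joint would pass 70% of its speed; a pose out of reach is approached as far as the arm can. A call with a number of a shift or a turn outside -1 to 1 is refused whole. A call with a gripper value outside its range is refused whole. The fingers move at their own pace and stop on an object; the grip force is fixed at half the most. Time passes only in rows, so rows that repeat a pose let the fingers close. It gives the time, the measured TCP pose, the force, the opening and the grip force at its end, in the units of the state.
- ctrl.get_obs(): the state, without advancing time (a new reading comes with each control period).
- cams.capture(name): name is "side" or "top" or "wrist"; returns (picture, depth): 384x512x3 uint8, red, green, blue; 384x512 float32, mm along the optical axis (not along the pixel's ray), 0 where there is no reading.
- cams.calibration(name): a dict with "camera_matrix" (3x3 intrinsics, pixels), "D" ([k1, k2, p1, p2, k3] as OpenCV has them; the pictures are not rectified), "R" (3x3) and "t" (3): a world point X has camera coordinates R X + t. Camera axes: x right, y down, z forward; pixel columns grow to the right and rows downward; lengths in mm; the calibration is good to about 2 mm. A picture is of the moment at which its call begins: read the wrist's pose just before it. calibration takes no time and is no camera call; for the wrist camera it gives the pose at the moment of the call.
- ctrl.job_done(): hands the job in; it is judged then, once.
The state is a dict: "clock": time; "joint_pos": joint angles; "joint_velocities": joint speeds; "joint_torque": joint torques, N m; "tcp_pos": TCP position; "ee_rot": TCP orientation; "force": force on the tool from outside, world axes, zero at the start; "moment": the same for the moment, N m; "grip_width": finger opening in mm; "grasp_force": force on a finger pad.
Only numpy, scipy, OpenCV 4.12 (cv2) and the standard library are available. Lean on these libraries where they do the work, as an engineer would, in place of code of your own. Each camera call takes 0.05 s, during which the arm holds its last target. There are 200 camera calls.

## Task

Put the four cold chisels back into the tapered rack in order of length, the shortest at the narrow end and the longest at the wide end, one to a place. Each must lie flat in its own pair of notches, roughly centred lengthwise over the two rails. Leave the gauge and the white sample pot where they are.

Things in the scene. Friction and masses are not known exactly. Their poses are not given: they have to be found in the camera images.
- chisel_130: the shortest of four loose flat cold chisels of plain forged steel, lying flat on a cardboard sheet 3 mm thick: 130 mm long, shaft 15 mm wide and 10 mm thick, about 0.14 kg. Origin: underside, midway along the length. x runs along the chisel towards the cutting edge, z is up out of its flat face. Balance point within 3 mm of the origin; the shaft is straight from 12 mm past the head end to 22 mm short of the edge, where it flares to an edge 18 mm wide
- chisel_170: the second shortest of four loose flat cold chisels of plain forged steel, lying flat on a cardboard sheet 3 mm thick: 170 mm long, shaft 18 mm wide and 11 mm thick, about 0.25 kg. Origin: underside, midway along the length. x runs along the chisel towards the cutting edge, z is up out of its flat face. Balance point within 3 mm of the origin; the shaft is straight from 12 mm past the head end to 29 mm short of the edge, where it flares to an edge 22 mm wide
- chisel_210: the second longest of four loose flat cold chisels of plain forged steel, lying flat on a cardboard sheet 3 mm thick: 210 mm long, shaft 21 mm wide and 12 mm thick, about 0.39 kg. Origin: underside, midway along the length. x runs along the chisel towards the cutting edge, z is up out of its flat face. Balance point within 4 mm of the origin; the shaft is straight from 12 mm past the head end to 36 mm short of the edge, where it flares to an edge 26 mm wide
- chisel_250: the longest of four loose flat cold chisels of plain forged steel, lying flat on a cardboard sheet 3 mm thick: 250 mm long, shaft 24 mm wide and 13 mm thick, about 0.57 kg. Origin: underside, midway along the length. x runs along the chisel towards the cutting edge, z is up out of its flat face. Balance point within 5 mm of the origin; the shaft is straight from 12 mm past the head end to 42 mm short of the edge, where it flares to an edge 30 mm wide
- slot_1: narrowest end place of the tapered rack, for the shortest chisel: two facing notches, one in each rail, 33 mm wide, 18 mm deep, 74 mm apart (centres). Origin midway between them at notch floor height, 34 mm above the table; x across the rails, away from the robot (a chisel lies along it), y along the row to the wide end, z up. Fixed blue steel frame, rails 10 mm thick, places 68 mm apart
- slot_2: second from the narrow end of the tapered rack, for the second shortest chisel: two facing notches, one in each rail, 36 mm wide, 18 mm deep, 97 mm apart (centres). Origin midway between them at notch floor height, 34 mm above the table; x across the rails, away from the robot (a chisel lies along it), y along the row to the wide end, z up. Tooth tops between notches: 52 mm above the table
- slot_3: second from the wide end of the tapered rack, for the second longest chisel: two facing notches, one in each rail, 39 mm wide, 18 mm deep, 120 mm apart (centres). Origin midway between them at notch floor height, 34 mm above the table; x across the rails, away from the robot (a chisel lies along it), y along the row to the wide end, z up. Floor sheet between the rails: 3 mm thick
- slot_4: widest end place of the tapered rack, for the longest chisel: two facing notches, one in each rail, 42 mm wide, 18 mm deep, 142 mm apart (centres). Origin midway between them at notch floor height, 34 mm above the table; x across the rails, away from the robot (a chisel lies along it), y along the row to the wide end, z up. A bar 28 mm high joins the rails at each end
- gauge: bystander: round pressure gauge lying face up with its steel cap at one side, 72 mm diameter, 35 mm high, loose, on the far side of the bench. Origin: centre of its underside
- pot: bystander: white plastic sample pot with lid, 58 mm diameter, 62 mm high, loose, standing between the robot and the work. Origin: centre of its underside
Mind the look-alikes: they are no part of the job. What is shaped like the chisel_210 but turquoise is not meant.

How it is judged:
By the outcome, as a careful person would: the job done as asked, in the order asked, and still so for the second after the job is handed in, with the robot touching nothing.
It also fails if it takes over 109 s, if anything falls off the work surface, if the arm or the gripper's body presses on something with over 40 N, if the wrist force passes 120 N, or if a joint passes its speed limit or range.

## Working session

There is one attempt and no reset: what is moved stays moved. The work goes in short steps, Python scripts to look and compute and a shell command to move; the robot and the scene stay as the last step left them, time stands still between calls to the robot, and variables do not carry over. Pictures are saved under pics/ and viewed, at most 14 in all, crops included, and the job is handed in when it is done.

```bash
mkdir -p pics; cat > h.py <<'E'
import numpy as np,cv2
from station import ctrl,cams
def cap(n,f=None):
    c=cams.calibration(n); im,d=cams.capture(n)
    if f: cv2.imwrite('pics/'+f,im[:,:,::-1])
    return im,d,c
def ray(c,uv,z):
    uv=np.array(uv,float).reshape(-1,1,2)
    p=cv2.undistortPoints(uv,np.array(c['camera_matrix']),np.array(c['D'])).reshape(-1,2)
    R=np.array(c['R']);t=np.array(c['t'])
    d=np.c_[p,np.ones(len(p))]@R; o=-R.T@t
    return o+d*((z-o[2])/d[:,2])[:,None]
E
python3 - <<'E'
from h import *
for n in ['top','side']:
    im,d,c=cap(n,n+'0.png'); np.savez(n+'0.npz',im=im,d=d)
    print(n,np.round(-np.array(c['R']).T@c['t']))
print(ctrl.get_obs())
E
```

```text
top [ 294.  -12. 1004.]
side [ 180. -682.  896.]
{'clock': 0.1, 'joint_pos': array([ 6.99919066e+01,  7.51152539e+00,  8.53239632e+01,  1.01955995e-03,
        8.72608966e+01, -4.89383007e+00]), 'joint_velocities': array([-0.05117404, -0.10744289, -0.07639024,  0.10710266, -0.18123303,
       -0.01933165]), 'joint_torque': array([ 2.43333770e-04, -5.61348438e+01, -4.93091440e+01,  7.69227301e-02,
        2.93195236e-02, -9.55095834e-05]), 'tcp_pos': array([156.24876518, 578.76166859, 217.67573107]), 'ee_rot': array([[-9.65407477e-01,  2.60745187e-01, -5.92284491e-04],
       [ 2.60745810e-01,  9.65406206e-01, -1.57462477e-03],
       [ 1.61219293e-04, -1.67459023e-03, -9.99998585e-01]]), 'force': array([ 0.02744526, -0.09499849, -0.08184348]), 'moment': array([ 0.0363264 , -0.0139126 , -0.05674093]), 'grasp_force': 0.0, 'grip_width': 93.1122594724445}
```

View pics/top0.png

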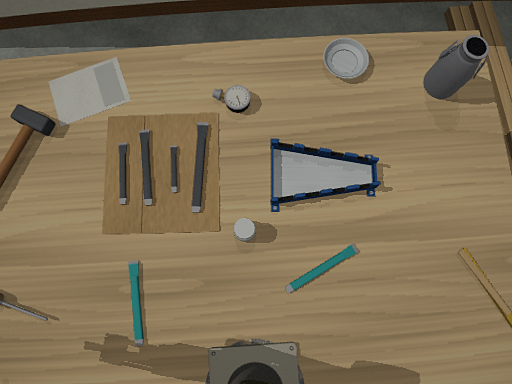

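View pics/side0.png

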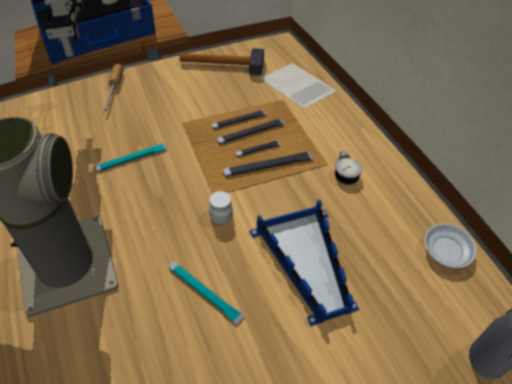

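The top view shows four dark chisels on the cardboard at pixels (123,173), (147,167), (174,168) and (200,167). The turquoise look-alikes are at (137,302) and (322,268). The rack's wide end is at column 275 and its narrow end at column 378, with the pot at (245,229) and the gauge at (237,98).

```bash
python3 - <<'E'
from h import *
z=np.load('top0.npz');im=z['im'];c=cams.calibration('top')
hsv=cv2.cvtColor(im,cv2.COLOR_RGB2HSV)
m=((hsv[:,:,2]<95)&(hsv[:,:,1]<90)).astype(np.uint8); m[:118]=0;m[235:]=0;m[:,:106]=0;m[:,218:]=0
n,l,s,ce=cv2.connectedComponentsWithStats(m)
for i in range(1,n):
    if s[i,4]<30: continue
    ys,xs=np.where(l==i); P=ray(c,np.c_[xs,ys],14)[:,:2]
    (cx,cy),(w,h),a=cv2.minAreaRect(P.astype(np.float32)); 
    vx,vy,_,_=cv2.fitLine(P.astype(np.float32),2,0,.1,.1).ravel()
    print(s[i],np.round([cx,cy,w,h]),'axis deg',np.degrees(np.arctan2(vy,vx)))
b=((hsv[:,:,0]>100)&(hsv[:,:,0]<125)&(hsv[:,:,1]>120)).astype(np.uint8);b[:,:265]=0;b[:,390:]=0;b[:130]=0;b[220:]=0
ys,xs=np.where(b>0);P=ray(c,np.c_[xs,ys],40)[:,:2];print('rack',cv2.minAreaRect(P.astype(np.float32)))
for q in [(245,229),(237,98)]:print(ray(c,q,50))
a=cv2.resize(im[125:220,260:395,::-1],None,fx=5,fy=5,interpolation=cv2.INTER_CUBIC);cv2.imwrite('pics/rack.png',a)
a=cv2.resize(im[108:240,98:225,::-1],None,fx=4.5,fy=4.5,interpolation=cv2.INTER_CUBIC);cv2.imwrite('pics/ch.png',a)
E
```

```text
[192 125  17  82 734] [575. 112.  30. 224.] axis deg -6.6881437
[139 132  14  68 530] [582. 254. 188.  25.] axis deg 2.754172
[119 144   8  60 334] [564. 316. 163.  19.] axis deg 0.7123864
[171 147   7  41 228] [573. 179.  16. 111.] axis deg -0.7912209
rack ((517.8970947265625, -217.01156616210938), (280.41351318359375, 191.18934631347656), 85.62260437011719)
[[391.14361048  -1.64739467  50.        ]]
[[741.22434478  -2.12255576  50.        ]]
```

View pics/rack.png

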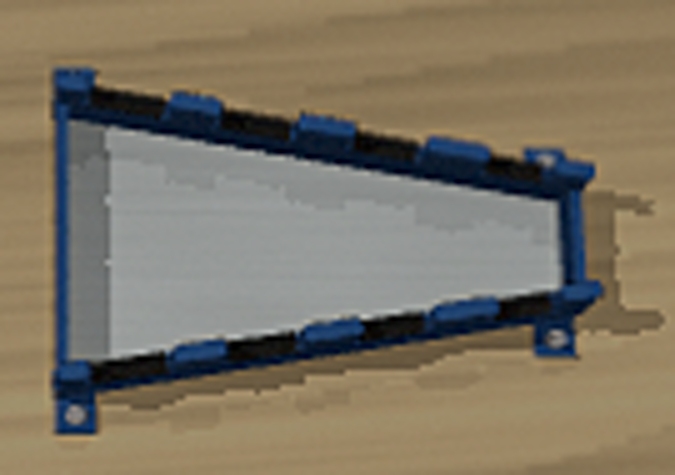

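View pics/ch.png

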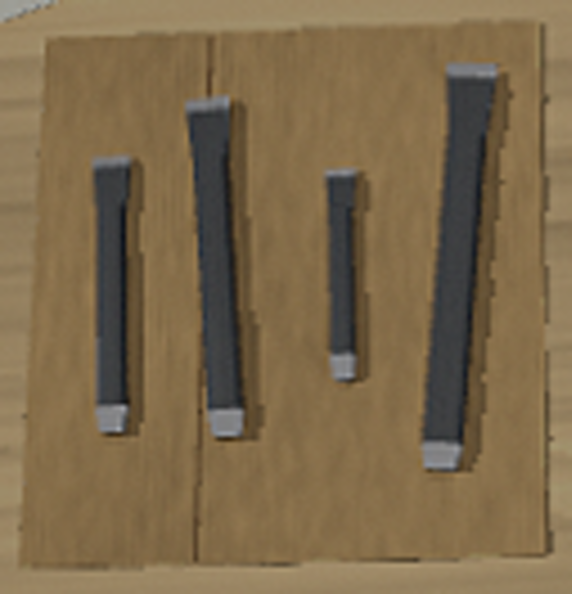

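The crops show the black notch floors clearly: far rail at (130,101) to (515,168), near rail at (130,368) to (523,304). All four chisels have the cutting edge on the far side. Nearest look-alikes are the turquoise bars at (137,302) and (322,268); only the dark steel ones on the cardboard are meant. By length: 130 at (174,168), 170 at (123,173), 210 at (147,167), 250 at (200,167).

```bash
cat >> h.py <<'E'
def go(x,y,z,yaw):  # target TCP & world yaw(deg, mod 180) of the chisel axis -> row numbers
    o=ctrl.get_obs();R=o['ee_rot']; d=R.T@(np.array([x,y,z])-o['tcp_pos'])/500
    cur=np.degrees(np.arctan2(R[1,0],R[0,0])); dy=(yaw-cur+90)%180-90
    n=max(np.linalg.norm(d)*500/41.7,abs(dy)/7.16)
    return 'x %.4f y %.4f z %.4f roll %.4f rows>=%.1f'%(*d,-dy/360,n)
def st():
    o=ctrl.get_obs();R=o['ee_rot']
    print(round(o['clock'],2),np.round(o['tcp_pos'],1),'yaw %.1f'%np.degrees(np.arctan2(R[1,0],R[0,0])),np.round(o['force'],1),'w %.1f g %.1f'%(o['grip_width'],o['grasp_force']))
E
python3 - <<'E'
from h import *
c=cams.calibration('top')
for f,n in zip([(515,168),(388,150),(260,125),(130,101)],[(523,304),(393,325),(263,347),(130,368)]):
    P=ray(c,np.array([f,n])/5+[260,125],34)[:,:2];d=P[0]-P[1]
    print('slot',P.mean(0).round(1),'len %.0f yaw %.1f'%(np.hypot(*d),np.degrees(np.arctan2(d[1],d[0]))))
for nm,e,h in [(130,(341,172),(343,380)),(170,(112,159),(112,433)),(210,(209,100),(227,437)),(250,(473,66),(442,469))]:
    a=ray(c,np.array(e)/4.5+[98,108],8)[0];b=ray(c,np.array(h)/4.5+[98,108],5)[0];d=(a-b)[:2]
    print(nm,((a+b)/2).round(1),'len %.0f yaw %.1f'%(np.hypot(*d),np.degrees(np.arctan2(d[1],d[0]))))
st();print(go(570,180,220,0))
E
```

```text
slot [ 520.  -319.9] len 73 yaw -4.0
slot [ 523.7 -252.4] len 94 yaw -4.9
slot [ 529.2 -185.3] len 119 yaw -4.9
slot [ 534.8 -117.1] len 143 yaw -4.8
130 [568.3 178.9   6.5] len 127 yaw -1.1
170 [566.  317.7   6.5] len 168 yaw -0.1
210 [579.4 253.6   6.5] len 209 yaw 2.3
250 [571.1 109.6   6.5] len 248 yaw -6.5
0.1 [156.2 578.8 217.7] yaw 164.9 [ 0.  -0.1 -0.1] w 93.1 g 0.0
x -1.0068 y -0.5542 z -0.0039 roll -0.0420 rows>=13.8
```

```bash
python3 -c "
from h import *
print(go(567,318,160,0))"
```

```text
x -0.9291 y -0.2891 z 0.1157 roll -0.0420 rows>=11.7
```

```bash
R='' ; python3 -m creep '[{"x":-0.929,"y":-0.289,"z":0.116,"roll":-0.042,"claw":0},{"x":-0.929,"y":-0.289,"z":0.116,"roll":-0.042,"claw":0},{"x":-0.929,"y":-0.289,"z":0.116,"roll":-0.042,"claw":0},{"x":-0.929,"y":-0.289,"z":0.116,"roll":-0.042,"claw":0},{"x":-0.929,"y":-0.289,"z":0.116,"roll":-0.042,"claw":0},{"x":-0.929,"y":-0.289,"z":0.116,"roll":-0.042,"claw":0},{"x":-0.929,"y":-0.289,"z":0.116,"roll":-0.042,"claw":0},{"x":-0.929,"y":-0.289,"z":0.116,"roll":-0.042,"claw":0},{"x":-0.929,"y":-0.289,"z":0.116,"roll":-0.042,"claw":0},{"x":-0.929,"y":-0.289,"z":0.116,"roll":-0.042,"claw":0}]'
python3 -m creep '[{"x":-0.12,"y":0,"z":0,"roll":0,"claw":0}]'; python3 -c "
from h import *
st();print(go(567,318,160,0))"
```

```text
clock: 0.93
tcp_pos: [503.0, 358.6, 169.2]
ee_rot: [[-1.0, -0.0, -0.001], [-0.0, 1.0, -0.0], [0.001, -0.0, -1.0]]
force: [-0.7, 0.4, -1.7]
grip_width: 46.7
grasp_force: 0.0
clock: 1.02
tcp_pos: [543.3, 355.6, 167.3]
ee_rot: [[-1.0, 0.002, -0.004], [0.002, 1.0, -0.004], [0.004, -0.004, -1.0]]
force: [-1.1, -0.2, 0.8]
grip_width: 46.5
grasp_force: 0.0
1.02 [543.3 355.6 167.3] yaw 179.9 [-1.1 -0.2  0.8] w 46.5 g 0.0
x -0.0475 y -0.0751 z 0.0146 roll -0.0003 rows>=1.1
```

```bash
python3 -m creep '[{"x":-0.03,"y":-0.075,"z":0.015,"roll":0,"claw":0},{"x":-0.03,"y":-0.075,"z":0.015,"roll":0,"claw":0},{"x":-0.03,"y":-0.075,"z":0.015,"roll":0,"claw":0},{"x":-0.03,"y":-0.075,"z":0.015,"roll":0,"claw":0}]' >/dev/null; python3 -c "
from h import *
st();im,d,c=cap('wrist','w1.png');st();print(go(567,318,160,0))"
```

```text
1.35 [558.  322.5 161.9] yaw 180.0 [ 0.7  1.  -0.1] w 46.7 g 0.0
1.4 [557.8 323.3 162.6] yaw -180.0 [-0.4  0.8  1. ] w 46.8 g 0.0
x -0.0183 y -0.0106 z 0.0053 roll 0.0001 rows>=0.3
```

View pics/w1.png

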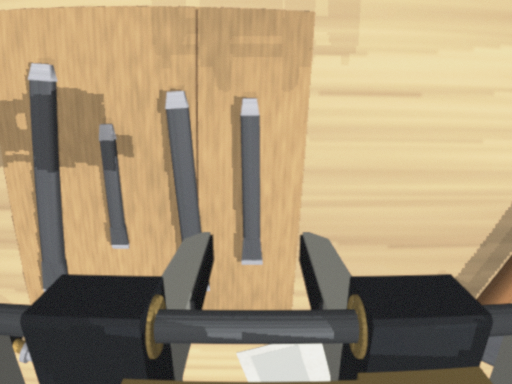

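The wrist view (down = away from robot) shows the chosen 170, dark steel on the cardboard, from head (250,99) to edge (251,262). The 210 is to its left, then 130 (head (105,126), edge (119,246)) and 250.

```bash
python3 - <<'E'
from h import *
c=cams.calibration('wrist')
for nm,h,e in [(170,(250,99),(251,263)),(130,(106,126),(120,247))]:
    a=ray(c,e,7)[0];b=ray(c,h,7)[0];d=(a-b)[:2]
    print(nm,((a+b)/2).round(1),'len %.0f yaw %.1f'%(np.hypot(*d),np.degrees(np.arctan2(d[1],d[0]))))
print(go(566,318,5,-0.2))
E
```

```text
170 [568.9 318.9   7. ] len 169 yaw 0.1
130 [571.8 179.7   7. ] len 128 yaw -0.5
x -0.0163 y -0.0107 z 0.3153 roll 0.0006 rows>=3.8
```

```bash
python3 -m creep '[{"x":-0.019,"y":-0.01,"z":0.08,"roll":0,"claw":0},{"x":-0.019,"y":-0.01,"z":0.16,"roll":0,"claw":0},{"x":-0.019,"y":-0.01,"z":0.24,"roll":0,"claw":0},{"x":-0.019,"y":-0.01,"z":0.28,"roll":0,"claw":0},{"x":-0.019,"y":-0.01,"z":0.30,"roll":0,"claw":0},{"x":-0.019,"y":-0.01,"z":0.31,"roll":0,"claw":0},{"x":-0.019,"y":-0.01,"z":0.31,"roll":0,"claw":0},{"x":-0.019,"y":-0.01,"z":0.31,"roll":0,"claw":0}]' >/dev/null; python3 -c "
from h import *
st();print(go(567.5,318.3,5,0))"
```

```text
2.07 [569.1 319.    9.8] yaw -179.9 [ 0.1 -0.1 -0. ] w 46.5 g 0.0
x 0.0033 y -0.0013 z 0.0097 roll 0.0001 rows>=0.1
```

```bash
python3 -m creep '[{"x":0.003,"y":-0.001,"z":0.009,"roll":0,"claw":0},{"x":0.003,"y":-0.001,"z":0.009,"roll":0,"claw":0},{"x":0.003,"y":-0.001,"z":0.009,"roll":0,"claw":-1},{"x":0.003,"y":-0.001,"z":0.009,"roll":0,"claw":-1},{"x":0.003,"y":-0.001,"z":0.009,"roll":0,"claw":-1},{"x":0.003,"y":-0.001,"z":0.009,"roll":0,"claw":-1},{"x":0.003,"y":-0.001,"z":0.009,"roll":0,"claw":-1},{"x":0.003,"y":-0.001,"z":0.009,"roll":0,"claw":-1}]' >/dev/null; python3 -c "
from h import *
st();print(go(524.5,-252.4,130,-4.5))"
```

```text
2.73 [566.8 317.3   3.4] yaw -180.0 [-0.2 -0.9  4.3] w 17.8 g 30.3
x 0.0846 y -1.1393 z -0.2536 roll 0.0125 rows>=14.0
```

```bash
python3 -m creep '[{"x":0,"y":0,"z":-0.04,"roll":0,"claw":-1},{"x":0,"y":0,"z":-0.1,"roll":0,"claw":-1},{"x":0,"y":-0.03,"z":-0.17,"roll":0,"claw":-1},{"x":0.01,"y":-0.09,"z":-0.22,"roll":0.004,"claw":-1},{"x":0.02,"y":-0.16,"z":-0.25,"roll":0.008,"claw":-1},{"x":0.03,"y":-0.23,"z":-0.25,"roll":0.012,"claw":-1},{"x":0.04,"y":-0.3,"z":-0.25,"roll":0.012,"claw":-1},{"x":0.05,"y":-0.37,"z":-0.25,"roll":0.012,"claw":-1},{"x":0.06,"y":-0.44,"z":-0.25,"roll":0.012,"claw":-1},{"x":0.06,"y":-0.51,"z":-0.25,"roll":0.012,"claw":-1}]' >/dev/null; python3 -c "
from h import *
st();print(go(524.5,-252.4,130,-4.5))"
```

```text
3.57 [534.8  60.8 127.1] yaw 175.7 [ 0.6 -0.1 -2.2] w 17.7 g 30.0
x -0.0263 y -0.6262 z -0.0058 roll 0.0006 rows>=7.5
```

```bash
python3 -m creep '[{"x":-0.003,"y":-0.07,"z":0,"roll":0,"claw":-1},{"x":-0.006,"y":-0.14,"z":0,"roll":0,"claw":-1},{"x":-0.01,"y":-0.21,"z":0,"roll":0,"claw":-1},{"x":-0.012,"y":-0.28,"z":0,"roll":0,"claw":-1},{"x":-0.015,"y":-0.35,"z":0,"roll":0,"claw":-1},{"x":-0.018,"y":-0.42,"z":0,"roll":0,"claw":-1},{"x":-0.02,"y":-0.49,"z":0,"roll":0,"claw":-1},{"x":-0.024,"y":-0.56,"z":0,"roll":0,"claw":-1},{"x":-0.026,"y":-0.62,"z":0,"roll":0,"claw":-1},{"x":-0.026,"y":-0.626,"z":0,"roll":0,"claw":-1}]' >/dev/null; python3 -m creep '[{"x":0,"y":0,"z":0,"roll":0,"claw":-1},{"x":0,"y":0,"z":0,"roll":0,"claw":-1}]' >/dev/null;  python3 -c "
from h import *
st();im,d,c=cap('wrist','w2.png');print(go(524.5,-252.4,36,-4.5))"
```

```text
4.57 [ 525.4 -250.4  127.1] yaw 175.6 [-0.2  0.4 -1.6] w 18.1 g 30.0
x 0.0016 y -0.0055 z 0.1825 roll 0.0006 rows>=2.2
```

View pics/w2.png

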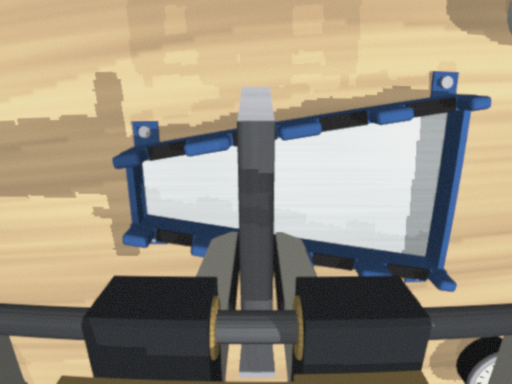

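The wrist view shows the 170 held between the fingers over place 2. The visible notch floors are 1 at (170,152)/(174,238), 3 at (345,119)/(334,262) and 4 at (430,106)/(407,272).

```bash
python3 - <<'E'
from h import *
c=cams.calibration('wrist')
for i,n,f in [(1,(170,152),(174,238)),(3,(345,119),(334,262)),(4,(430,106),(407,272))]:
    P=ray(c,[n,f],34)[:,:2];d=P[1]-P[0];print(i,P.mean(0).round(1),np.hypot(*d).round(),np.degrees(np.arctan2(d[1],d[0])).round(1))
st();print(go(524.5,-252.4,36,-4.5))
E
```

```text
1 [ 521.6 -316.8] 73.0 -5.9
3 [ 530.4 -181.2] 122.0 -4.4
4 [ 535.4 -115. ] 144.0 -4.0
4.62 [ 525.6 -249.8  127.2] yaw 175.7 [ 0.5  0.5 -3.3] w 17.8 g 30.0
x 0.0016 y -0.0055 z 0.1825 roll 0.0006 rows>=2.2
```

```bash
python3 -m creep '[{"x":0.001,"y":-0.002,"z":0.06,"roll":0,"claw":-1},{"x":0.001,"y":-0.002,"z":0.12,"roll":0,"claw":-1},{"x":0.001,"y":-0.002,"z":0.15,"roll":0,"claw":-1},{"x":0.001,"y":-0.002,"z":0.17,"roll":0,"claw":-1},{"x":0.001,"y":-0.002,"z":0.18,"roll":0,"claw":-1},{"x":0.001,"y":-0.002,"z":0.182,"roll":0,"claw":-1},{"x":0.001,"y":-0.002,"z":0.182,"roll":0,"claw":-1}]' ; python3 -c "
from h import *
st();print(go(525,-250.5,35,-4.5))"
```

```text
clock: 5.2
tcp_pos: [526.0, -251.6, 37.7]
ee_rot: [[-0.997, 0.074, 0.001], [0.074, 0.997, -0.001], [-0.001, -0.0, -1.0]]
force: [0.7, -0.3, -2.0]
grip_width: 17.9
grasp_force: 30.0
5.2 [ 526.  -251.6   37.7] yaw 175.7 [ 0.7 -0.3 -2. ] w 17.9 g 30.0
x 0.0022 y 0.0021 z 0.0054 roll 0.0006 rows>=0.1
```

Lower slightly, release with a small opening, rise.

```bash
python3 -m creep '[{"x":0.002,"y":0.001,"z":0.005,"roll":0,"claw":-1},{"x":0.002,"y":0.001,"z":0.005,"roll":0,"claw":-1},{"x":0.002,"y":0.001,"z":0.005,"roll":0,"claw":-0.1},{"x":0.002,"y":0.001,"z":0.005,"roll":0,"claw":-0.1},{"x":0.002,"y":0.001,"z":0.005,"roll":0,"claw":-0.1},{"x":0.002,"y":0.001,"z":0.005,"roll":0,"claw":-0.1},{"x":0.002,"y":0.001,"z":-0.03,"roll":0,"claw":-0.1},{"x":0.002,"y":0.001,"z":-0.1,"roll":0,"claw":-0.1},{"x":0.002,"y":0.001,"z":-0.18,"roll":0,"claw":-0.1},{"x":0.002,"y":0.001,"z":-0.25,"roll":0,"claw":-0.1}]' >/dev/null; python3 -c "
from h import *
st();print(go(570,179.2,140,-0.8))"
```

```text
6.03 [ 524.1 -251.2  163.8] yaw 175.7 [ 1.4  0.4 -0.1] w 41.7 g 0.0
x -0.0266 y 0.8653 z 0.0476 roll -0.0098 rows>=10.4
```

```bash
python3 -m creep '[{"x":-0.004,"y":0.083,"z":0,"roll":0,"claw":-0.1},{"x":-0.027,"y":0.865,"z":0.048,"roll":-0.01,"claw":-0.1},{"x":-0.027,"y":0.865,"z":0.048,"roll":-0.01,"claw":-0.1},{"x":-0.027,"y":0.865,"z":0.048,"roll":-0.01,"claw":-0.1},{"x":-0.027,"y":0.865,"z":0.048,"roll":-0.01,"claw":-0.1},{"x":-0.027,"y":0.865,"z":0.048,"roll":-0.01,"claw":-0.1},{"x":-0.027,"y":0.865,"z":0.048,"roll":-0.01,"claw":-0.1},{"x":-0.027,"y":0.865,"z":0.048,"roll":-0.01,"claw":-0.1},{"x":-0.027,"y":0.865,"z":0.048,"roll":-0.01,"claw":-0.1},{"x":-0.027,"y":0.865,"z":0.048,"roll":-0.01,"claw":-0.1}]' >/dev/null; python3 -m creep '[{"x":0,"y":0,"z":0,"roll":0,"claw":-0.1},{"x":0,"y":0,"z":0,"roll":0,"claw":-0.1},{"x":0,"y":0,"z":0,"roll":0,"claw":-0.1},{"x":0,"y":0,"z":0,"roll":0,"claw":-0.1}]' >/dev/null;python3 -c "
from h import *
st();print(go(570,179.2,4,-0.8))"
```

```text
7.2 [568.7 161.1 139. ] yaw 179.2 [-0.2 -0.1  0.7] w 42.1 g 0.0
x -0.0021 y 0.0363 z 0.2701 roll 0.0001 rows>=3.3
```

```bash
python3 -m creep '[{"x":-0.002,"y":0.036,"z":0.07,"roll":0,"claw":-0.1},{"x":-0.002,"y":0.036,"z":0.14,"roll":0,"claw":-0.1},{"x":-0.002,"y":0.036,"z":0.21,"roll":0,"claw":-0.1},{"x":-0.002,"y":0.036,"z":0.25,"roll":0,"claw":-0.1},{"x":-0.002,"y":0.036,"z":0.265,"roll":0,"claw":-0.1},{"x":-0.002,"y":0.036,"z":0.265,"roll":0,"claw":-0.1},{"x":-0.002,"y":0.036,"z":0.265,"roll":0,"claw":-0.1}]' >/dev/null; python3 -c "
from h import *
st();print(go(570,179.2,4,-0.8))"
```

```text
7.78 [570.3 178.8   7. ] yaw 179.2 [0.6 0.6 0.4] w 42.2 g 0.0
x 0.0007 y 0.0007 z 0.0060 roll -0.0001 rows>=0.1
```

```bash
python3 -m creep '[{"x":0,"y":0,"z":0.005,"roll":0,"claw":-0.1},{"x":0,"y":0,"z":0.005,"roll":0,"claw":-1},{"x":0,"y":0,"z":0.005,"roll":0,"claw":-1},{"x":0,"y":0,"z":0.005,"roll":0,"claw":-1},{"x":0,"y":0,"z":0.005,"roll":0,"claw":-1},{"x":0,"y":0,"z":0.005,"roll":0,"claw":-1},{"x":0,"y":0,"z":0.005,"roll":0,"claw":-1}]' >/dev/null; python3 -c "
from h import *
st();print(go(521,-318.3,130,-4.5))"
```

```text
8.37 [570.  180.1   4.2] yaw 179.3 [-0.2 -1.3  2.1] w 14.4 g 30.0
x 0.0855 y -0.9980 z -0.2515 roll 0.0105 rows>=12.4
```

```bash
python3 -m creep '[{"x":0,"y":0,"z":-0.04,"roll":0,"claw":-1},{"x":0,"y":0,"z":-0.1,"roll":0,"claw":-1},{"x":0,"y":-0.03,"z":-0.17,"roll":0,"claw":-1},{"x":0.01,"y":-0.09,"z":-0.22,"roll":0.004,"claw":-1},{"x":0.02,"y":-0.16,"z":-0.25,"roll":0.008,"claw":-1},{"x":0.03,"y":-0.23,"z":-0.25,"roll":0.0105,"claw":-1},{"x":0.04,"y":-0.3,"z":-0.25,"roll":0.0105,"claw":-1},{"x":0.05,"y":-0.37,"z":-0.25,"roll":0.0105,"claw":-1},{"x":0.06,"y":-0.44,"z":-0.25,"roll":0.0105,"claw":-1},{"x":0.06,"y":-0.51,"z":-0.25,"roll":0.0105,"claw":-1}]' >/dev/null; python3 -c "
from h import *
st();print(go(521,-318.3,130,-4.5))"
```

```text
9.2 [535.4 -75.7 128.7] yaw 175.5 [ 1.1  0.2 -1.5] w 14.6 g 30.0
x -0.0092 y -0.4860 z -0.0028 roll 0.0001 rows>=5.8
```

```bash
python3 -m creep '[{"x":-0.002,"y":-0.07,"z":0,"roll":0,"claw":-1},{"x":-0.004,"y":-0.14,"z":0,"roll":0,"claw":-1},{"x":-0.006,"y":-0.21,"z":0,"roll":0,"claw":-1},{"x":-0.008,"y":-0.28,"z":0,"roll":0,"claw":-1},{"x":-0.009,"y":-0.35,"z":0,"roll":0,"claw":-1},{"x":-0.009,"y":-0.42,"z":0,"roll":0,"claw":-1},{"x":-0.009,"y":-0.47,"z":0,"roll":0,"claw":-1},{"x":-0.009,"y":-0.486,"z":0,"roll":0,"claw":-1},{"x":-0.009,"y":-0.486,"z":0,"roll":0,"claw":-1},{"x":-0.009,"y":-0.486,"z":0,"roll":0,"claw":-1}]' >/dev/null;  python3 -c "
from h import *
st();im,d,c=cap('wrist','w3.png');print(go(521,-318.3,36,-4.5))"
```

```text
10.03 [ 521.8 -316.4  128.4] yaw 175.5 [ 0.  -0.3 -1.9] w 14.4 g 30.0
x 0.0016 y -0.0054 z 0.1850 roll 0.0001 rows>=2.2
```

View pics/w3.png

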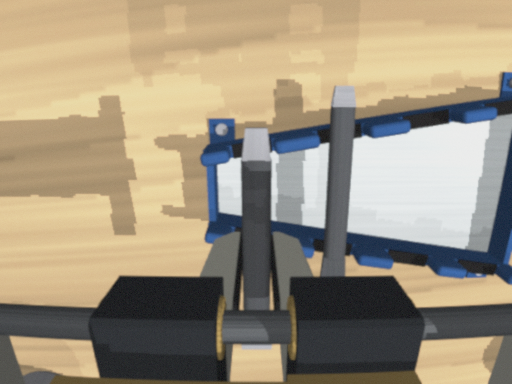

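The 170 lies in place 2: head at (344,90), shaft midway between the teeth at (298,142) and (388,128). The held 130 is over place 1.

```bash
python3 -m creep '[{"x":0.001,"y":-0.003,"z":0.06,"roll":0,"claw":-1},{"x":0.001,"y":-0.003,"z":0.12,"roll":0,"claw":-1},{"x":0.001,"y":-0.003,"z":0.15,"roll":0,"claw":-1},{"x":0.001,"y":-0.003,"z":0.17,"roll":0,"claw":-1},{"x":0.001,"y":-0.003,"z":0.18,"roll":0,"claw":-1},{"x":0.001,"y":-0.003,"z":0.182,"roll":0,"claw":-1},{"x":0.001,"y":-0.003,"z":0.182,"roll":0,"claw":-1}]' >/dev/null; python3 -c "
from h import *
st();print(go(521,-318.3,35.5,-4.5))"
```

```text
10.67 [ 522.2 -318.3   38.8] yaw 175.6 [-0.4 -0.8 -1.1] w 14.4 g 30.0
x 0.0024 y -0.0003 z 0.0067 roll 0.0001 rows>=0.1
```

```bash
python3 -m creep '[{"x":0.001,"y":0,"z":0.006,"roll":0,"claw":-1},{"x":0.001,"y":0,"z":0.006,"roll":0,"claw":-1},{"x":0.001,"y":0,"z":0.006,"roll":0,"claw":-0.1},{"x":0.001,"y":0,"z":0.006,"roll":0,"claw":-0.1},{"x":0.001,"y":0,"z":0.006,"roll":0,"claw":-0.1},{"x":0.001,"y":0,"z":0.006,"roll":0,"claw":-0.1},{"x":0.001,"y":0,"z":-0.03,"roll":0,"claw":-0.1},{"x":0.001,"y":0,"z":-0.1,"roll":0,"claw":-0.1},{"x":0.001,"y":0,"z":-0.18,"roll":0,"claw":-0.1},{"x":0.001,"y":0,"z":-0.25,"roll":0,"claw":-0.1}]' >/dev/null; python3 -c "
from h import *
st();print(go(580,253,160,2.5))"
```

```text
11.5 [ 520.7 -318.4  164.8] yaw 175.5 [0.5 0.2 0.9] w 41.5 g 0.0
x -0.0285 y 1.1485 z 0.0096 roll -0.0194 rows>=13.8
```

```bash
python3 -m creep '[{"x":-0.025,"y":1,"z":0,"roll":-0.019,"claw":0},{"x":-0.025,"y":1,"z":0,"roll":-0.019,"claw":0},{"x":-0.025,"y":1,"z":0,"roll":-0.019,"claw":0},{"x":-0.025,"y":1,"z":0,"roll":-0.019,"claw":0},{"x":-0.025,"y":1,"z":0,"roll":-0.019,"claw":0},{"x":-0.025,"y":1,"z":0,"roll":-0.019,"claw":0},{"x":-0.025,"y":1,"z":0,"roll":-0.019,"claw":0},{"x":-0.025,"y":1,"z":0,"roll":-0.019,"claw":0},{"x":-0.025,"y":1,"z":0,"roll":-0.019,"claw":0},{"x":-0.025,"y":1,"z":0,"roll":-0.019,"claw":0}]' >/dev/null;python3 -c "
from h import *
st();print(go(580,253,160,2.5))"
```

```text
12.33 [563.9  98.1 163.4] yaw -177.7 [0.6 1.3 0.7] w 46.5 g 0.0
x -0.0447 y 0.3083 z 0.0068 roll -0.0005 rows>=3.7
```

```bash
python3 -m creep '[{"x":-0.04,"y":0.29,"z":0.006,"roll":0,"claw":0},{"x":-0.04,"y":0.29,"z":0.006,"roll":0,"claw":0},{"x":-0.04,"y":0.29,"z":0.006,"roll":0,"claw":0},{"x":-0.04,"y":0.29,"z":0.006,"roll":0,"claw":0},{"x":-0.04,"y":0.29,"z":0.006,"roll":0,"claw":0},{"x":-0.04,"y":0.29,"z":0.006,"roll":0,"claw":0},{"x":-0.04,"y":0.29,"z":0.006,"roll":0,"claw":0}]' >/dev/null;python3 -c "
from h import *
st();im,d,c=cap('wrist','w4.png');print(go(579.4,253.6,4,2.4))"
```

```text
12.92 [578.  240.9 159.8] yaw -177.7 [ 0.3 -0.5 -0. ] w 46.3 g 0.0
x -0.0037 y 0.0264 z 0.3117 roll -0.0003 rows>=3.8
```

View pics/w4.png

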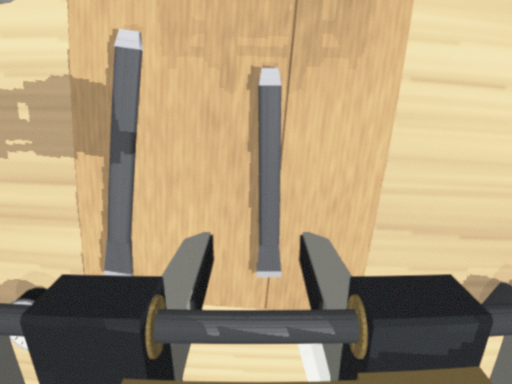

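The 210 is in view from head (270,68) to edge (268,275), and the 250 from head (128,31) to edge (118,273).

```bash
python3 - <<'E'
from h import *
c=cams.calibration('wrist')
for nm,h,e in [(210,(270,68),(268,275)),(250,(128,31),(118,274))]:
    a=ray(c,e,7)[0];b=ray(c,h,7)[0];d=(a-b)[:2]
    print(nm,((a+b)/2).round(1),'len %.0f yaw %.1f'%(np.hypot(*d),np.degrees(np.arctan2(d[1],d[0]))))
st();print(go(580.5,254,4,2.2))
E
```

```text
210 [581.5 254.2   7. ] len 210 yaw 2.4
250 [570.9 108.5   7. ] len 246 yaw -6.3
12.97 [578.1 240.4 159.9] yaw -177.7 [0.8 0.3 0.1] w 46.0 g 0.0
x -0.0059 y 0.0271 z 0.3117 roll 0.0003 rows>=3.8
```

```bash
python3 -m creep '[{"x":-0.005,"y":0.027,"z":0.07,"roll":0,"claw":0},{"x":-0.005,"y":0.027,"z":0.14,"roll":0,"claw":0},{"x":-0.005,"y":0.027,"z":0.21,"roll":0,"claw":0},{"x":-0.005,"y":0.027,"z":0.27,"roll":0,"claw":0},{"x":-0.005,"y":0.027,"z":0.30,"roll":0,"claw":0},{"x":-0.005,"y":0.027,"z":0.305,"roll":0,"claw":0},{"x":-0.005,"y":0.027,"z":0.305,"roll":0,"claw":0}]' >/dev/null; python3 -c "
from h import *
st();print(go(580.5,254,4,2.2))"
```

```text
13.55 [579.6 253.5   6.7] yaw -177.8 [0.4 0.1 0.8] w 46.7 g 0.0
x -0.0018 y 0.0009 z 0.0054 roll 0.0001 rows>=0.1
```

```bash
python3 -m creep '[{"x":-0.001,"y":0,"z":0.005,"roll":0,"claw":0},{"x":-0.001,"y":0,"z":0.005,"roll":0,"claw":-1},{"x":-0.001,"y":0,"z":0.005,"roll":0,"claw":-1},{"x":-0.001,"y":0,"z":0.005,"roll":0,"claw":-1},{"x":-0.001,"y":0,"z":0.005,"roll":0,"claw":-1},{"x":-0.001,"y":0,"z":0.005,"roll":0,"claw":-1},{"x":-0.001,"y":0,"z":0.005,"roll":0,"claw":-1}]' >/dev/null; python3 -c "
from h import *
st();print(go(530,-183.5,130,-4.5))"
```

```text
14.13 [581.  255.    5.7] yaw -177.6 [-1.1 -2.3  5. ] w 20.6 g 30.0
x 0.1377 y -0.8722 z -0.2483 roll 0.0190 rows>=11.0
```

```bash
python3 -m creep '[{"x":0,"y":0,"z":-0.04,"roll":0,"claw":-1},{"x":0,"y":0,"z":-0.1,"roll":0,"claw":-1},{"x":0,"y":-0.02,"z":-0.17,"roll":0,"claw":-1},{"x":0.01,"y":-0.06,"z":-0.22,"roll":0.004,"claw":-1},{"x":0.02,"y":-0.11,"z":-0.25,"roll":0.008,"claw":-1},{"x":0.04,"y":-0.17,"z":-0.25,"roll":0.012,"claw":-1},{"x":0.06,"y":-0.23,"z":-0.25,"roll":0.016,"claw":-1},{"x":0.08,"y":-0.29,"z":-0.25,"roll":0.019,"claw":-1},{"x":0.09,"y":-0.35,"z":-0.25,"roll":0.019,"claw":-1},{"x":0.1,"y":-0.41,"z":-0.25,"roll":0.019,"claw":-1}]' >/dev/null; python3 -c "
from h import *
st();print(go(530,-183.5,130,-4.5))"
```

```text
14.97 [537.5  47.5 129. ] yaw 175.5 [ 1.7 -0.4 -3.4] w 20.1 g 30.0
x -0.0210 y -0.4618 z -0.0022 roll 0.0001 rows>=5.5
```

```bash
python3 -m creep '[{"x":-0.002,"y":-0.06,"z":0,"roll":0,"claw":-1},{"x":-0.004,"y":-0.12,"z":0,"roll":0,"claw":-1},{"x":-0.006,"y":-0.18,"z":0,"roll":0,"claw":-1},{"x":-0.01,"y":-0.24,"z":0,"roll":0,"claw":-1},{"x":-0.014,"y":-0.3,"z":0,"roll":0,"claw":-1},{"x":-0.018,"y":-0.36,"z":0,"roll":0,"claw":-1},{"x":-0.02,"y":-0.41,"z":0,"roll":0,"claw":-1},{"x":-0.02,"y":-0.45,"z":0,"roll":0,"claw":-1},{"x":-0.02,"y":-0.46,"z":0,"roll":0,"claw":-1},{"x":-0.02,"y":-0.46,"z":0,"roll":0,"claw":-1}]' >/dev/null;  python3 -c "
from h import *
st();im,d,c=cap('wrist','w5.png');print(go(530,-183.5,36,-4.5))"
```

```text
15.8 [ 530.1 -182.5  129.1] yaw 175.4 [-0.3  0.4 -5. ] w 20.8 g 30.0
x 0.0001 y -0.0045 z 0.1863 roll -0.0002 rows>=2.2
```

View pics/w5.png

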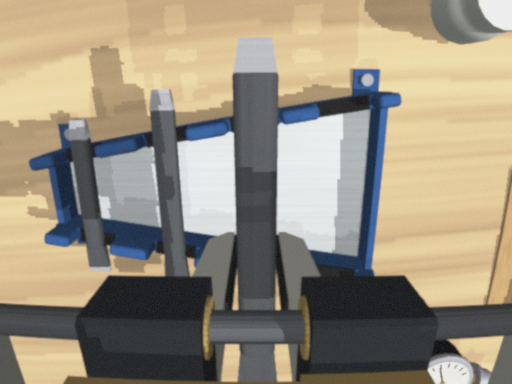

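Places 1 (head (78,130), edge (98,267)) and 2 are well filled. The held 210 is over place 3, between the teeth at (208,130) and (300,114).

```bash
python3 -m creep '[{"x":0,"y":-0.002,"z":0.06,"roll":0,"claw":-1},{"x":0,"y":-0.002,"z":0.12,"roll":0,"claw":-1},{"x":0,"y":-0.002,"z":0.15,"roll":0,"claw":-1},{"x":0,"y":-0.002,"z":0.17,"roll":0,"claw":-1},{"x":0,"y":-0.002,"z":0.18,"roll":0,"claw":-1},{"x":0,"y":-0.002,"z":0.182,"roll":0,"claw":-1},{"x":0,"y":-0.002,"z":0.182,"roll":0,"claw":-1}]' >/dev/null; python3 -c "
from h import *
st();print(go(530,-183.5,36,-4.5))"
```

```text
16.43 [ 531.5 -182.3   39.7] yaw 175.5 [-0.2  0.4 -3.6] w 20.5 g 30.0
x 0.0027 y -0.0026 z 0.0073 roll 0.0001 rows>=0.1
```

```bash
python3 -m creep '[{"x":0.001,"y":-0.002,"z":0.006,"roll":0,"claw":-1},{"x":0.001,"y":-0.002,"z":0.006,"roll":0,"claw":-1},{"x":0.001,"y":-0.002,"z":0.006,"roll":0,"claw":-0.1},{"x":0.001,"y":-0.002,"z":0.006,"roll":0,"claw":-0.1},{"x":0.001,"y":-0.002,"z":0.006,"roll":0,"claw":-0.1},{"x":0.001,"y":-0.002,"z":0.006,"roll":0,"claw":-0.1},{"x":0.001,"y":-0.002,"z":-0.03,"roll":0,"claw":-0.1},{"x":0.001,"y":-0.002,"z":-0.1,"roll":0,"claw":-0.1},{"x":0.001,"y":-0.002,"z":-0.18,"roll":0,"claw":-0.1},{"x":0.001,"y":-0.002,"z":-0.25,"roll":0,"claw":-0.1}]' >/dev/null; python3 -c "
from h import *
st();print(go(571,109,140,-6.5))"
```

```text
17.27 [ 530.  -183.6  166. ] yaw 175.5 [ 0.2 -1.3  0.8] w 41.8 g 0.0
x -0.0357 y 0.5897 z 0.0519 roll 0.0056 rows>=7.1
```

```bash
python3 -m creep '[{"x":-0.036,"y":0.589,"z":0.052,"roll":0.0056,"claw":0},{"x":-0.036,"y":0.589,"z":0.052,"roll":0.0056,"claw":0},{"x":-0.036,"y":0.589,"z":0.052,"roll":0.0056,"claw":0},{"x":-0.036,"y":0.589,"z":0.052,"roll":0.0056,"claw":0},{"x":-0.036,"y":0.589,"z":0.052,"roll":0.0056,"claw":0},{"x":-0.036,"y":0.589,"z":0.052,"roll":0.0056,"claw":0},{"x":-0.036,"y":0.589,"z":0.052,"roll":0.0056,"claw":0},{"x":-0.036,"y":0.589,"z":0.052,"roll":0.0056,"claw":0},{"x":-0.036,"y":0.589,"z":0.052,"roll":0.0056,"claw":0},{"x":-0.036,"y":0.589,"z":0.052,"roll":0.0056,"claw":0}]' >/dev/null;python3 -m creep '[{"x":0,"y":0,"z":0,"roll":0,"claw":0},{"x":0,"y":0,"z":0,"roll":0,"claw":0}]' >/dev/null;python3 -c "
from h import *
st();print(go(571,109,4,-6.5))"
```

```text
18.27 [571.4 106.9 138.2] yaw 173.4 [ 0.5 -0.2  0.5] w 46.5 g 0.0
x 0.0014 y 0.0042 z 0.2684 roll -0.0004 rows>=3.2
```

```bash
python3 -m creep '[{"x":0.001,"y":0.004,"z":0.07,"roll":0,"claw":0},{"x":0.001,"y":0.004,"z":0.14,"roll":0,"claw":0},{"x":0.001,"y":0.004,"z":0.21,"roll":0,"claw":0},{"x":0.001,"y":0.004,"z":0.25,"roll":0,"claw":0},{"x":0.001,"y":0.004,"z":0.262,"roll":0,"claw":0},{"x":0.001,"y":0.004,"z":0.262,"roll":0,"claw":0},{"x":0.001,"y":0.004,"z":0.262,"roll":0,"claw":0}]' >/dev/null; python3 -c "
from h import *
st();print(go(571,109,4,-6.5))"
```

```text
18.85 [571.4 109.5   7.5] yaw 173.4 [ 0.3  0.5 -0.3] w 46.6 g 0.0
x 0.0007 y -0.0011 z 0.0070 roll -0.0003 rows>=0.1
```

```bash
python3 -m creep '[{"x":0,"y":0,"z":0.006,"roll":0,"claw":0},{"x":0,"y":0,"z":0.006,"roll":0,"claw":-1},{"x":0,"y":0,"z":0.006,"roll":0,"claw":-1},{"x":0,"y":0,"z":0.006,"roll":0,"claw":-1},{"x":0,"y":0,"z":0.006,"roll":0,"claw":-1},{"x":0,"y":0,"z":0.006,"roll":0,"claw":-1},{"x":0,"y":0,"z":0.006,"roll":0,"claw":-1}]' >/dev/null; python3 -c "
from h import *
st();print(go(535.2,-116,130,-4.5))"
```

```text
19.43 [571.2 110.5   4.4] yaw 173.5 [ 0.1 -0.7  2.8] w 23.6 g 30.0
x 0.0202 y -0.4583 z -0.2512 roll -0.0056 rows>=6.3
```

```bash
python3 -m creep '[{"x":0,"y":0,"z":-0.03,"roll":0,"claw":-1},{"x":0,"y":0,"z":-0.08,"roll":0,"claw":-1},{"x":0,"y":0,"z":-0.14,"roll":0,"claw":-1},{"x":0.002,"y":-0.03,"z":-0.19,"roll":0,"claw":-1},{"x":0.004,"y":-0.07,"z":-0.23,"roll":0,"claw":-1},{"x":0.008,"y":-0.12,"z":-0.25,"roll":-0.002,"claw":-1},{"x":0.012,"y":-0.18,"z":-0.25,"roll":-0.004,"claw":-1},{"x":0.016,"y":-0.24,"z":-0.25,"roll":-0.0055,"claw":-1},{"x":0.018,"y":-0.3,"z":-0.25,"roll":-0.0055,"claw":-1},{"x":0.02,"y":-0.36,"z":-0.25,"roll":-0.0055,"claw":-1}]' >/dev/null; python3 -m creep '[{"x":0,"y":-0.05,"z":0,"roll":0,"claw":-1},{"x":0,"y":-0.08,"z":0,"roll":0,"claw":-1},{"x":0,"y":-0.096,"z":0,"roll":0,"claw":-1},{"x":0,"y":-0.096,"z":0,"roll":0,"claw":-1},{"x":0,"y":-0.096,"z":0,"roll":0,"claw":-1}]' >/dev/null; python3 -c "
from h import *
st();im,d,c=cap('wrist','w6.png');print(go(535.2,-116,36,-4.5))"
```

```text
20.68 [ 536.4 -114.4  128.3] yaw 175.4 [-0.5  0.8 -4.3] w 24.2 g 30.0
x 0.0023 y -0.0046 z 0.1848 roll -0.0000 rows>=2.2
```

View pics/w6.png

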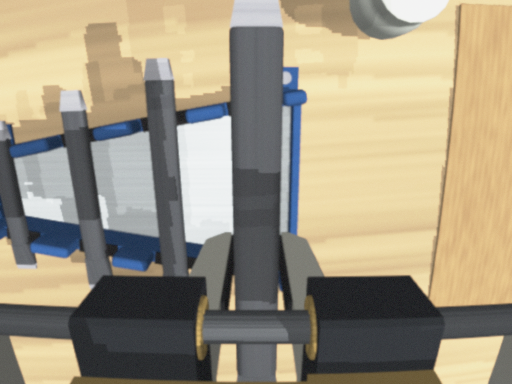

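The three placed chisels lie in their notches. The held 250 is over place 4, to the right of the tooth at (208,112) and inside the end bar at column 295.

```bash
python3 -m creep '[{"x":0.001,"y":-0.003,"z":0.06,"roll":0,"claw":-1},{"x":0.001,"y":-0.003,"z":0.12,"roll":0,"claw":-1},{"x":0.001,"y":-0.003,"z":0.15,"roll":0,"claw":-1},{"x":0.001,"y":-0.003,"z":0.17,"roll":0,"claw":-1},{"x":0.001,"y":-0.003,"z":0.18,"roll":0,"claw":-1},{"x":0.001,"y":-0.003,"z":0.182,"roll":0,"claw":-1},{"x":0.001,"y":-0.003,"z":0.182,"roll":0,"claw":-1}]' >/dev/null; python3 -c "
from h import *
st();print(go(535.2,-116,35.5,-4.5))"
```

```text
21.32 [ 536.9 -116.1   38.7] yaw 175.5 [-1.1 -0.1 -5.1] w 23.4 g 30.0
x 0.0035 y -0.0001 z 0.0064 roll 0.0000 rows>=0.1
```

```bash
python3 -m creep '[{"x":0.002,"y":0,"z":0.006,"roll":0,"claw":-1},{"x":0.002,"y":0,"z":0.006,"roll":0,"claw":-1},{"x":0.002,"y":0,"z":0.006,"roll":0,"claw":-0.25},{"x":0.002,"y":0,"z":0.006,"roll":0,"claw":-0.25},{"x":0.002,"y":0,"z":0.006,"roll":0,"claw":-0.25},{"x":0.002,"y":0,"z":0.006,"roll":0,"claw":-0.25},{"x":0.002,"y":0,"z":-0.03,"roll":0,"claw":-0.25},{"x":0.002,"y":0,"z":-0.1,"roll":0,"claw":-0.25},{"x":0.002,"y":0,"z":-0.18,"roll":0,"claw":-0.25},{"x":0.002,"y":0,"z":-0.25,"roll":0,"claw":-0.25}]' >/dev/null; python3 -m creep '[{"x":0,"y":0.08,"z":0,"roll":0,"claw":0},{"x":0,"y":0.6,"z":0,"roll":0,"claw":0},{"x":0,"y":0.6,"z":0,"roll":0,"claw":0},{"x":0,"y":0.6,"z":0,"roll":0,"claw":0},{"x":0,"y":0.6,"z":0,"roll":0,"claw":0},{"x":0,"y":0.6,"z":0,"roll":0,"claw":0},{"x":0,"y":0.6,"z":0,"roll":0,"claw":0},{"x":0,"y":0.6,"z":0,"roll":0,"claw":0},{"x":0,"y":0.6,"z":0,"roll":0,"claw":0},{"x":0,"y":0.6,"z":0,"roll":0,"claw":0}]' >/dev/null; python3 -c "
from h import *
st();im,d,c=cap('top');i2,d,_=cap('side')
b=np.full((600,800,3),0,np.uint8);b[:300,:460]=cv2.resize(im[120:225,245:406],(460,300));b[300:,:460]=cv2.resize(i2[190:330,230:445],(460,300))
b[:384//2*1,470:726]=cv2.resize(im,(256,192));cv2.imwrite('pics/fin.png',b[:,:,::-1])"
```

```text
22.98 [558.8 182.7 162.9] yaw 175.6 [ 0.3 -0.6 -0.4] w 46.2 g 0.0
```

View pics/fin.png

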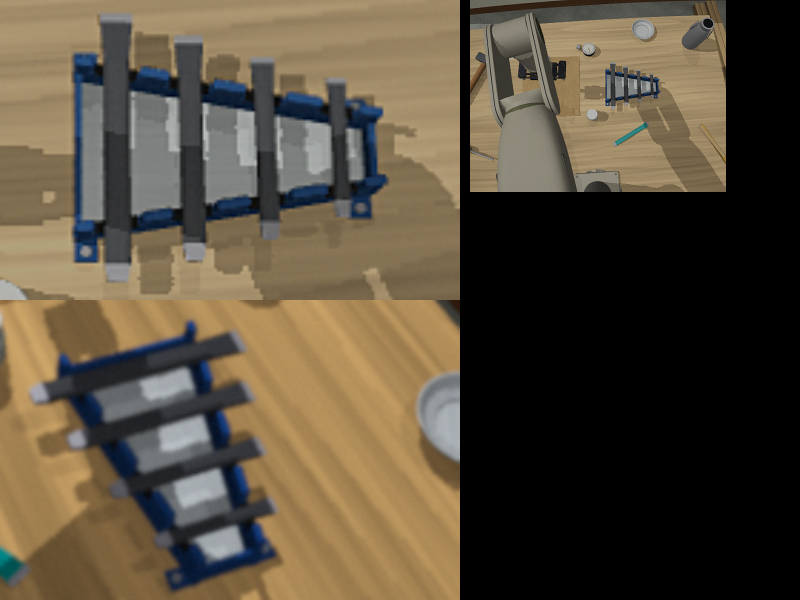

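All four chisels lie flat in their notches, longest at the wide end (118,150) through to shortest at the narrow end (340,150), each centred over the rails. The pot and gauge have not moved.

```bash
python3 -c "
from station import ctrl
print(ctrl.job_done())"
```

```text
the job is handed in; nothing more can be done
None
```

I put all four chisels in the rack in order of length, lying flat and centred in their own notches, left the gauge and pot untouched, and handed the job in at about 23 s; no verdict came back.

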